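Tip the fallen tall post up onto its square foot

TASK

Two metal posts of the clamp stand, each with a square foot plate and a ball head, lie on their sides at the right of the blue tool case. I need the taller one next: raise its ball end so that it tips up on its foot, without carrying it off, and leave it standing upright on its foot plate about where its foot lay. Leave the shorter post lying as it is.

Things in the scene. Friction and masses are not known exactly. Their poses are not given: they have to be found in the camera images.
- tall_post_ball (a point): Centre of the taller post's ball head: a dark steel ball 26 mm across on a 10 mm stem. It is 130 mm from the underside of the post's foot, along the stem. Lying, it is 13 mm above the desk; standing, 130 mm. Its z axis runs from foot to ball. Take the post by the ball, fingers either side of the stem: pinched there it can swing between the fingers while its foot tips on the desk.
- tall_post: The taller post (143 mm long, 0.12 to 0.2 kg). Its origin is the centre of the underside of its square aluminium foot plate, 44 x 44 x 8 mm; its z axis runs from foot to ball. It lies on one edge face of the plate and on the ball, so the origin is 22 mm above the desk and z dips 4 degrees; it tips up about the plate's bottom edge, straight below the origin.
- short_post_ball (a point): Centre of the ball head of the shorter post, a bystander of the same shape: same foot plate, stem and ball, but only 85 mm from the foot's underside to the ball's centre (98 mm overall). It lies the same way, about 15 cm nearer to or further from the robot than the taller post. Its z axis runs from its foot to its ball.

How it is judged:
By the outcome, as a careful person would: the job done as asked, in the order asked, and still so for the second after the job is handed in, with the robot touching nothing.
It also fails if it takes over 38 s, if anything falls off the work surface, if the arm or the gripper's body presses on something with over 40 N, if the wrist force passes 120 N, or if a joint passes its speed limit or range.

ROBOT

A 7-joint arm with a two-finger parallel gripper is mounted at the origin on a cart in front of the work surface, level with it; the furniture and walls round the work are solid. World frame = base frame: x ahead of the robot, y to its left, z up, the work surface at z = 0. Lengths are in m, angles in degrees, forces in N, time in s.
With the tool pointing down it reaches from about 0.425 to 0.95 m from the base axis. Payload 16.7 kg.
Tool frame: the origin (TCP) lies midway between the tips of the shut fingers; the grasp point (between the pads) lies 19 mm behind it; x points along the fingers, z is the direction in which the jaws open and shut, and the axes are right-handed (so a half turn about x gives the same grasp; the last joint's range is limited). The gripper opens to 94 mm and grips with 3 to 60 N. Pads are 16 mm wide; open, the fingers measure 119 mm over their backs; the gripper's body (75 mm by 177 mm) begins 78 mm behind the grasp point.
Start: joints at [-83.337, 24.414, 4.234, 92.017, -1.954, 63.644, -3.845], TCP at [0.177, 0.651, 0.205] pointing down, gripper open.
Joint ranges: [-163.25, 163.25], [-28.42, 122.38], [-70.27, 78.77], [12.13, 141.07], [-58.53, 238.53], [9.26, 117.41], [-156.51, 156.51]. Speed limits (degrees/s): [108.29, 108.29, 136.94, 136.94, 172.46, 172.46, 172.46].

INTERFACE

Orientations are given as a 3x3 rotation matrix whose columns are the frame's x, y, z axes.
In Python, from station import sensors, vision, order gives the robot as it stands.
- The arm moves only by the tool jog_arm, never from a script. Its argument "rows" is a list of rows, each an object of numbers: "gripper": the opening, from 0 (shut) to 1 (fully open); "x", "y", "z": the shift along the tool's x, y, z normalised to -1 to 1, where 1 is 0.3 m; "wx", "wy", "wz": the turn, a rotation vector about the tool's x, y, z normalised to -1 to 1, where 1 is pi/4 rad. A call has exactly 10 rows; each row is the pose to reach, as a shift and turn from the pose commanded when the call began, along the tool's axes at that moment; what a row does not reach only later rows make up. A row lasts 1/12 s, in which the tool goes at most 41.7 mm and 7.16 degrees, less where a joint would pass 70% of its speed; a pose out of reach is approached as far as the arm can. A call with a number of a shift or a turn outside -1 to 1 is refused whole. A call with a gripper value outside its range is refused whole. The fingers move at their own pace and stop on an object; "squeeze" is the grip in N (left out, the last holds). Time passes only in rows, so rows that repeat a pose let the fingers close, or fill a call up. It gives the time, the measured TCP pose, the force and the opening at its end, in the units of the state.
- sensors.observe(): the state, without advancing time (a new reading comes with each control period).
- vision.snapshot(name): name is "scene" or "side" or "wrist"; returns (picture, depth): 420x560x3 uint8, red, green, blue; 420x560 float32, m along the optical axis (not along the pixel's ray), 0 where there is no reading.
- vision.camera_info(name): a dict with "vertical_fov" (degrees; the focal length in pixels is half the picture's height over the tangent of half this angle, whatever the lens; pixels are square), "cx", "cy" (the principal point, pixels), "view" (4x4, takes a point from world to camera coordinates). Camera axes: x right, y down, z forward; pixel columns grow to the right and rows downward; lengths in m; the calibration is good to about 2 mm. A picture is of the moment at which its call begins: read the wrist's pose just before it. camera_info takes no time and is no camera call; for the wrist camera it gives the pose at the moment of the call.
- order.finish_job(): hands the job in, once; it reports no verdict.
The state is a dict: "time": time; "q": joint angles; "qd": joint speeds; "joint_torque": joint torques, N m; "tool_pos": TCP position; "eef_rot": TCP orientation; "ft_force": force on the tool from outside, world axes, zero at the start; "torque": the same for the moment, N m; "finger_gap": finger opening in m.
Only numpy, scipy, OpenCV 4.12 (cv2) and the standard library are available. Lean on these libraries where they do the work, as an engineer would, in place of code of your own. Each camera call takes 0.05 s, during which the arm holds its last target. There are 200 camera calls.

## Working session

There is one attempt and no reset: what is moved stays moved. The work goes in short steps, Python scripts to look and compute and a tool call to move; the robot and the scene stay as the last step left them, time stands still between calls to the robot, and variables do not carry over. Pictures are saved under pics/ and viewed, about 8 in all and at most 12, crops included, and the job is handed in when it is done.

Besides the shell and the picture viewer there is one more tool, called after ">>>" as name(argument=value, ...) on one line, values as JSON. jog_arm: Moves the arm, as the interface text tells. Its arguments: {"type":"object","properties":{"rows":{"type":"array"},"squeeze":{"type":"number"}},"required":["rows"]}

```bash
mkdir -p pics; cat > h.py <<'E'
import numpy as np,cv2
from station import sensors,vision,order
def snap(n,f):
    i=vision.camera_info(n);p,d=vision.snapshot(n);cv2.imwrite(f'pics/{f}.png',p[:,:,::-1]);np.savez(f'pics/{f}.npz',p=p,d=d,view=i['view'],fov=i['vertical_fov'],cx=i['cx'],cy=i['cy']);return p,d,i
def load(f): return np.load(f'pics/{f}.npz')
def world(L,u,v,depth=None,z=None):
    f=210/np.tan(np.radians(float(L['fov']))/2);V=L['view'];r=np.array([(u-L['cx'])/f,(v-L['cy'])/f,1.]);R=V[:3,:3].T;c=-R@V[:3,3];r=R@r
    return c+r*(depth if z is None else (z-c[2])/r[2])
E
python3 - <<'E'
from h import *
s=sensors.observe();print({k:np.round(s[k],3).tolist() for k in s})
for n in('scene','side'):
    p,d,i=snap(n,n+'0');print(n,i)
import cv2
cv2.imwrite('pics/both.png',cv2.resize(np.vstack([cv2.imread('pics/scene0.png'),cv2.imread('pics/side0.png')]),(400,600),interpolation=cv2.INTER_AREA))
E
```

```text
{'time': 0.0, 'q': [-83.337, 24.449, 4.232, 92.05, -1.953, 63.645, -3.844], 'qd': [0.031, 0.068, -0.078, -0.043, 0.034, 0.008, 0.013], 'joint_torque': [0.0, -93.58, 3.667, -45.42, -0.049, 0.02, 0.0], 'tool_pos': [0.177, 0.651, 0.205], 'eef_rot': [[-0.0, -0.965, 0.263], [-0.001, 0.263, 0.965], [-1.0, -0.0, -0.001]], 'ft_force': [0.017, -0.086, -0.633], 'torque': [0.013, -0.037, 0.034], 'finger_gap': 0.094}
scene {'vertical_fov': 47.91180153962458, 'cx': 287.4663937408145, 'cy': 210.08948768470498, 'view': array([[-0.85020665, -0.52642091, -0.00544885,  0.29288763],
       [-0.25312768,  0.4178504 , -0.87254078,  0.3042766 ],
       [ 0.46160052, -0.74046072, -0.48851089,  0.46077097],
       [ 0.        ,  0.        ,  0.        ,  1.        ]])}
side {'vertical_fov': 56.814846306365254, 'cx': 281.7757377703176, 'cy': 204.01544623418226, 'view': array([[ 0.94405346, -0.32908585,  0.02157722, -0.53912522],
       [-0.11635065, -0.3935677 , -0.91190295, -0.00561541],
       [ 0.30858645,  0.85837461, -0.4098383 ,  0.95535063],
       [ 0.        ,  0.        ,  0.        ,  1.        ]])}
```

View pics/scene0.png

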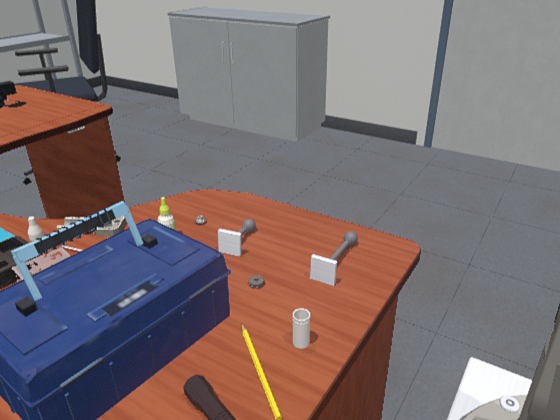

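View pics/side0.png

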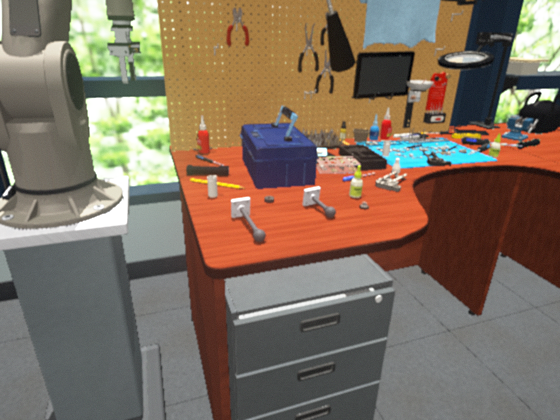

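The scene view shows the tall post's foot at (323,270) and ball at (350,239), and the short post's foot at (229,242) and ball at (249,226). In the side view, the tall post's foot is at (240,208) and ball at (259,236), and the short post's ball is at (330,212).

```bash
python3 - <<'E'
from h import *
S=load('scene0');T=load('side0')
for L,n,pts in((S,'scene',dict(ball=(350.5,239.5),foot=(323,270),sball=(249,226.5),sfoot=(229,242))),(T,'side',dict(ball=(259,236),foot=(240,208),sball=(330,212),sfoot=(312,196)))):
    for k,(u,v) in pts.items():
        dd=L['d'][int(v),int(u)]
        print(n,k,'plane',world(L,u,v,z=.013 if 'ball' in k else .022).round(4),'depth',world(L,u,v,depth=dd).round(4))
    # dark ball centroid
    for k in('ball','sball'):
        u,v=map(int,pts[k]);g=L['p'][v-12:v+13,u-12:u+13].astype(int)
        m=(g.max(2)-g.min(2)<35)&(g.max(2)<130);m=cv2.morphologyEx(m.astype(np.uint8),cv2.MORPH_OPEN,np.ones((6,6)))
        ys,xs=np.nonzero(m);uu,vv=xs.mean()+u-12,ys.mean()+v-12;print('  blob',k,uu.round(1),vv.round(1),len(xs),world(L,uu,vv,z=.013).round(4))
E
```

```text
scene ball plane [ 0.4064 -0.3235  0.013 ] depth [ 0.4021 -0.3132  0.0202]
scene foot plane [ 0.4001 -0.202   0.022 ] depth [ 0.3967 -0.1953  0.0275]
scene sball plane [ 0.5959 -0.2633  0.013 ] depth [ 0.5902 -0.2558  0.0186]
scene sfoot plane [ 0.586  -0.1883  0.022 ] depth [ 0.5812 -0.1826  0.0268]
  blob ball nan nan 0 [nan nan nan]
  blob sball 249.0 229.5 42 [ 0.5893 -0.2542  0.013 ]
side ball plane [ 0.4064 -0.3303  0.013 ] depth [ 0.4045 -0.3371  0.0169]
side foot plane [ 0.3971 -0.2059  0.022 ] depth [ 0.3952 -0.214   0.0259]
side sball plane [ 0.5963 -0.2679  0.013 ] depth [ 0.5924 -0.2754  0.0169]
side sfoot plane [ 0.5849 -0.1875  0.022 ] depth [ 0.5799 -0.1983  0.027 ]
  blob ball 260.0 238.5 42 [ 0.4055 -0.3409  0.013 ]
  blob sball nan nan 0 [nan nan nan]<stdin>:11: RuntimeWarning: Mean of empty slice.
  ret = ret.dtype.type(ret / rcount)
```

```bash
cat >> h.py <<'E'
from scipy.spatial.transform import Rotation as Ro
def Rd(yaw): # tool down, tool z axis at yaw (deg) from world x
    a=np.radians(yaw);z=np.array([np.cos(a),np.sin(a),0]);x=np.array([0,0,-1.]);return np.array([x,np.cross(z,x),z]).T
def to(p,R,p0=None,R0=None):
    s=sensors.observe();p0=np.array(s['tool_pos']) if p0 is None else np.array(p0);R0=np.array(s['eef_rot']) if R0 is None else R0
    return np.r_[R0.T@(np.array(p)-p0)/.3,Ro.from_matrix(R0.T@R).as_rotvec()/(np.pi/4)].round(3)
E
python3 - <<'E'
from h import *
for n in('scene0','side0'):
    L=load(n);v,u=np.mgrid[0:420:2,0:560:2];P=np.array([world(L,a,b,depth=L['d'][b,a]) for a,b in zip(u.ravel(),v.ravel()) if L['d'][b,a]>0])
    for x0 in np.arange(0.2,1.0,.1):
        r=[]
        for y0 in np.arange(-.4,.8,.1):
            m=(P[:,0]>x0)&(P[:,0]<x0+.1)&(P[:,1]>y0)&(P[:,1]<y0+.1);r.append(f'{P[m,2].max():.2f}' if m.sum()>2 else '  - ')
        print(n,round(x0,1),r)
W=[((.25,.60,.36),70),((.46,.386,.36),50),((.58,.13,.36),30),((.56,-.15,.34),15),((.41,-.328,.25),3.5)]
p,R=np.array([.177,.651,.205]),Rd(74.8)
for q,y in W: print(q,to(q,Rd(y),p,R));p,R=q,Rd(y)
E
```

```text
scene0 0.2 ['0.00', '0.00', '0.00', '0.00', '0.00', '  - ', '  - ', '  - ', '  - ', '  - ', '  - ', '  - ', '  - ']
scene0 0.3 ['0.02', '0.05', '0.05', '0.05', '0.03', '0.03', '  - ', '  - ', '  - ', '  - ', '  - ', '  - ', '  - ']
scene0 0.4 ['0.03', '0.05', '0.05', '0.12', '0.12', '0.12', '0.09', '  - ', '  - ', '  - ', '  - ', '  - ', '  - ']
scene0 0.5 ['0.00', '0.03', '0.05', '0.13', '0.18', '0.14', '0.12', '  - ', '  - ', '  - ', '  - ', '  - ', '  - ']
scene0 0.6 ['0.00', '0.03', '0.05', '0.12', '0.19', '0.19', '0.04', '  - ', '  - ', '  - ', '  - ', '  - ', '  - ']
scene0 0.7 ['0.00', '0.02', '0.09', '0.03', '0.03', '  - ', '  - ', '  - ', '  - ', '  - ', '  - ', '  - ', '  - ']
scene0 0.8 ['0.00', '0.00', '0.02', '0.03', '0.03', '  - ', '  - ', '  - ', '  - ', '  - ', '  - ', '  - ', '  - ']
scene0 0.9 ['  - ', '  - ', '0.02', '0.05', '0.03', '  - ', '  - ', '  - ', '  - ', '  - ', '  - ', '  - ', '  - ']
side0 0.2 ['0.00', '0.00', '0.00', '-0.00', '0.00', '-0.00', '-0.00', '0.47', '-0.00', '-0.76', '0.48', '0.34', '0.20']
side0 0.3 ['0.02', '0.04', '0.00', '0.05', '0.02', '
[... 376 characters left out ...]
, '  - ', '0.48', '0.17', '  - ']
side0 0.7 ['-0.00', '0.01', '0.08', '0.03', '0.03', '0.03', '0.48', '0.49', '  - ', '  - ', '  - ', '  - ', '  - ']
side0 0.8 ['-0.00', '0.00', '0.02', '0.03', '0.03', '0.03', '0.46', '0.50', '  - ', '  - ', '  - ', '0.20', '  - ']
side0 0.9 ['-0.76', '-0.76', '0.01', '0.04', '0.03', '0.05', '0.49', '0.50', '  - ', '  - ', '  - ', '  - ', '  - ']
(0.25, 0.6, 0.36) [-0.517 -0.279 -0.1    0.107  0.     0.   ]
(0.46, 0.386, 0.36) [ 0.    -0.902 -0.431  0.444  0.     0.   ]
(0.58, 0.13, 0.36) [ 0.    -0.855 -0.397  0.444  0.     0.   ]
(0.56, -0.15, 0.34) [ 0.067 -0.775 -0.524  0.333  0.     0.   ]
(0.41, -0.328, 0.25) [ 0.3   -0.444 -0.637  0.256  0.     0.   ]
```

```bash
python3 - <<'E'
from h import *
L=load('side0')
for v in (2,30,80,120,150):
    print(v,[(u,world(L,u,v,depth=L['d'][v,u]).round(2).tolist()) for u in (85,110,140,150,160,164,168,172,176,185,200,240,300)])
L=load('scene0')
P=np.array([world(load('side0'),u,v,depth=load('side0')['d'][v,u]) for v in range(0,150,12) for u in range(168,300,12)])
print(P.min(0),P.max(0))
E
```

```text
2 [(85, [0.21, -1.0, 0.4]), (110, [0.15, 0.61, 0.47]), (140, [0.21, -1.0, 0.4]), (150, [0.21, -1.0, 0.4]), (160, [0.3, 0.38, 0.47]), (164, [0.31, 0.38, 0.47]), (168, [0.32, 0.38, 0.47]), (172, [0.34, 0.39, 0.47]), (176, [0.35, 0.38, 0.47]), (185, [0.37, 0.38, 0.47]), (200, [0.42, 0.38, 0.47]), (240, [0.55, 0.38, 0.48]), (300, [0.76, 0.39, 0.48])]
30 [(85, [0.21, -1.0, 0.4]), (110, [0.14, 0.62, 0.38]), (140, [0.21, -1.0, 0.4]), (150, [0.21, -1.0, 0.4]), (160, [0.29, 0.38, 0.39]), (164, [0.3, 0.38, 0.39]), (168, [0.32, 0.38, 0.39]), (172, [0.33, 0.39, 0.39]), (176, [0.34, 0.38, 0.39]), (185, [0.37, 0.38, 0.39]), (200, [0.42, 0.38, 0.39]), (240, [0.55, 0.38, 0.39]), (300, [0.76, 0.38, 0.4])]
80 [(85, [0.01, 0.73, 0.2]), (110, [0.1, 0.73, 0.2]), (140, [0.22, 0.73, 0.2]), (150, [0.25, 0.72, 0.2]), (160, [0.29, 0.73, 0.2]), (164, [0.29, 0.38, 0.24]), (168, [0.3, 0.38, 0.24]), (172, [0.31, 0.38, 0.24]), (176, [0.33, 0.38, 0.24]), (185, [0.36, 0.39, 0.24]), (200, [0.41, 0.38, 0.24]), (240, [0.54, 0.38, 0.23]), (300, [0.77, 0.38, 0.23])]
120 [(85, [0.08, 0.03, 0.19]), (110, [0.21, -1.0, 0.4]), (140, [0.21, -1.0, 0.4]), (150, [0.21, -1.0, 0.4]), (160, [0.21, -1.0, 0.4]), (164, [0.21, -1.0, 0.4]), (168, [0.29, 0.38, 0.11]), (172, [0.3, 0.38, 0.11]), (176, [0.32, 0.37, 0.11]), (185, [0.35, 0.38, 0.1]), (200, [0.4, 0.38, 0.1]), (240, [0.54, 0.38, 0.09]), (300, [0.77, 0.38, 0.08])]
150 [(85, [0.08, -0.04, 0.14]), (110, [0.21, -1.0, 0.4]), (140, [0.21, -1.0, 0.4]), (150, [0.21, -1.0, 0.4]), (160, [0.21, -1.0, 0.4]), (164, [0.21, -1.0, 0.4]), (168, [0.21, -1.0, 0.4]), (172, [0.29, 0.37, 0.0]), (176, [0.31, 0.38, 0.0]), (185, [0.34, 0.38, -0.0]), (200, [0.38, 0.33, 0.01]), (240, [0.53, 0.33, -0.0]), (300, [0.6, -0.06, 0.1])]
[ 0.2135014  -0.99967725  0.00731948] [0.72724683 0.42243968 0.48878674]
```

```bash
python3 - <<'E'
from h import *
p,d,i=snap('wrist','w0');L=load('w0')
for v in range(20,420,75): print([world(L,u,v,depth=d[v,u]).round(2).tolist() for u in range(30,560,100)])
E
```

```text
[[-0.44, -0.03, -0.76], [-0.35, 0.29, -0.76], [-0.26, 0.6, -0.76], [-0.06, 0.81, -0.29], [0.08, 0.76, 0.21], [0.09, 0.81, 0.2]]
[[-0.22, -0.13, -0.76], [-0.13, 0.2, -0.75], [-0.04, 0.53, -0.76], [0.07, 0.78, -0.29], [0.12, 0.75, 0.21], [0.13, 0.8, 0.21]]
[[0.05, 0.12, -0.3], [0.11, 0.15, -0.66], [0.2, 0.45, -0.76], [0.22, 0.75, -0.29], [0.16, 0.74, 0.21], [0.17, 0.8, 0.21]]
[[0.27, -0.37, -0.76], [0.31, 0.16, -0.48], [0.38, 0.44, -0.46], [0.58, 0.73, -0.76], [0.2, 0.74, 0.21], [0.22, 0.8, 0.2]]
[[0.13, 0.61, 0.33], [0.14, 0.62, 0.32], [0.15, 0.65, 0.32], [0.16, 0.67, 0.32], [0.16, 0.69, 0.32], [0.16, 0.71, 0.33]]
[[0.14, 0.61, 0.34], [0.15, 0.63, 0.34], [0.15, 0.65, 0.34], [0.16, 0.67, 0.34], [0.16, 0.68, 0.34], [0.17, 0.7, 0.34]]
```

View pics/w0.png

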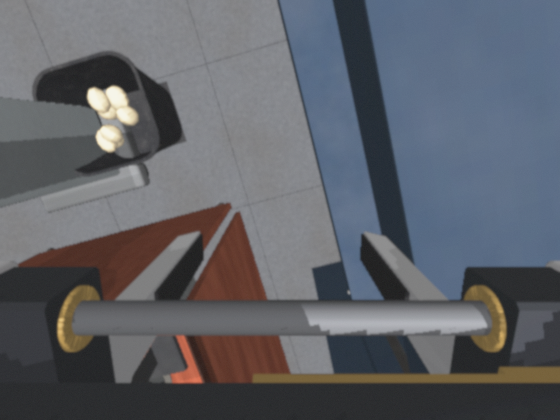

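The pegboard (y≈0.38, x≥0.29, more than 0.49 tall) stands between the arm and the desk. I'll retract toward the base, turn the jaws tangential, and swing past the board's edge.

>>> jog_arm(rows=[{"gripper":1,"z":-0.06,"x":-0.02,"wx":-0.1},{"gripper":1,"z":-0.12,"x":-0.04,"wx":-0.2},{"gripper":1,"z":-0.18,"x":-0.06,"wx":-0.3},{"gripper":1,"z":-0.24,"x":-0.08,"wx":-0.4},{"gripper":1,"z":-0.3,"x":-0.1,"wx":-0.5},{"gripper":1,"z":-0.36,"x":-0.12,"wx":-0.6},{"gripper":1,"z":-0.42,"x":-0.14,"wx":-0.7},{"gripper":1,"z":-0.48,"x":-0.16,"wx":-0.8},{"gripper":1,"z":-0.54,"x":-0.18,"wx":-0.9},{"gripper":1,"z":-0.6,"x":-0.2,"wx":-1}])

```text
schema error: expected keys gripper, x, y, z, wx, wy, wz
```

```bash
python3 - <<'E'
from h import *
s=sensors.observe();print(np.round(s['q'],1),s['tool_pos'],s['time'])
p=s['tool_pos'];R=np.array(s['eef_rot']);print(R.round(3))
print(to((.085,.36,.28),Rd(165)))
E
```

```text
[-83.3  24.4   4.2  92.   -2.   63.6  -3.8] [0.17725579 0.65095663 0.204955  ] 0.15
[[-0.    -0.965  0.263]
 [-0.001  0.263  0.965]
 [-1.    -0.    -0.001]]
[-2.490e-01  4.200e-02 -1.017e+00 -2.005e+00 -1.000e-03 -1.000e-03]
```

>>> jog_arm(rows=[{"gripper":1,"x":-0.02,"y":0,"z":-0.06,"wx":-0.1,"wy":0,"wz":0},{"gripper":1,"x":-0.04,"y":0,"z":-0.12,"wx":-0.2,"wy":0,"wz":0},{"gripper":1,"x":-0.06,"y":0,"z":-0.18,"wx":-0.3,"wy":0,"wz":0},{"gripper":1,"x":-0.08,"y":0,"z":-0.24,"wx":-0.4,"wy":0,"wz":0},{"gripper":1,"x":-0.1,"y":0,"z":-0.3,"wx":-0.5,"wy":0,"wz":0},{"gripper":1,"x":-0.12,"y":0,"z":-0.36,"wx":-0.6,"wy":0,"wz":0},{"gripper":1,"x":-0.14,"y":0,"z":-0.42,"wx":-0.7,"wy":0,"wz":0},{"gripper":1,"x":-0.16,"y":0,"z":-0.48,"wx":-0.8,"wy":0,"wz":0},{"gripper":1,"x":-0.18,"y":0,"z":-0.54,"wx":-0.9,"wy":0,"wz":0},{"gripper":1,"x":-0.2,"y":0,"z":-0.6,"wx":-1,"wy":0,"wz":0}])

```text
time: 0.98
tool_pos: [0.1298, 0.4766, 0.2656]
eef_rot: [[-0.0, -0.866, -0.5], [-0.0, -0.5, 0.866], [-1.0, 0.0, -0.0]]
ft_force: [-0.5, -0.2, -0.5]
finger_gap: 0.0943
```

```bash
python3 - <<'E'
from h import *
s=sensors.observe();print(np.round(s['q'],1),s['tool_pos'],s['time'])
p=s['tool_pos'];R=np.array(s['eef_rot']);print(R.round(3))
print(to((.085,.36,.28),Rd(165)))
E
```

```text
[-78.9   4.4  -3.5 110.2   0.3  65.4  37.4] [0.12978701 0.47655165 0.26557966] 0.9833
[[-0.    -0.866 -0.5  ]
 [-0.    -0.5    0.866]
 [-1.     0.    -0.   ]]
[-0.048  0.323 -0.262 -1.    -0.    -0.   ]
```

>>> jog_arm(rows=[{"gripper":1,"x":0,"y":0.03,"z":-0.03,"wx":-0.1,"wy":0,"wz":0},{"gripper":1,"x":0,"y":0.06,"z":-0.05,"wx":-0.2,"wy":0,"wz":0},{"gripper":1,"x":0,"y":0.1,"z":-0.08,"wx":-0.3,"wy":0,"wz":0},{"gripper":1,"x":0,"y":0.13,"z":-0.11,"wx":-0.4,"wy":0,"wz":0},{"gripper":1,"x":0,"y":0.17,"z":-0.14,"wx":-0.5,"wy":0,"wz":0},{"gripper":1,"x":0,"y":0.2,"z":-0.16,"wx":-0.6,"wy":0,"wz":0},{"gripper":1,"x":0,"y":0.23,"z":-0.19,"wx":-0.7,"wy":0,"wz":0},{"gripper":1,"x":0,"y":0.26,"z":-0.21,"wx":-0.8,"wy":0,"wz":0},{"gripper":1,"x":0,"y":0.3,"z":-0.24,"wx":-0.9,"wy":0,"wz":0},{"gripper":1,"x":0,"y":0.32,"z":-0.26,"wx":-1,"wy":0,"wz":0}])

```text
time: 1.82
tool_pos: [0.0849, 0.361, 0.2654]
eef_rot: [[-0.0, -0.259, -0.966], [-0.0, -0.966, 0.259], [-1.0, 0.0, -0.0]]
ft_force: [0.3, 0.4, 0.1]
finger_gap: 0.0941
```

```bash
python3 - <<'E'
from h import *
s=sensors.observe();print(np.round(s['q'],1),s['tool_pos'],s['time'])
p=s['tool_pos'];R=np.array(s['eef_rot']);print(R.round(3))
r=.37
for a in (60,45,30,15,0): print(a,to((r*np.cos(np.radians(a)),r*np.sin(np.radians(a)),.28),Rd(a+90)))
snap('side','side1')
E
```

```text
[-80.7  -8.5  -5.3 122.6  -0.9  65.8  79.4] [0.08492877 0.36103703 0.26536822] 1.8167
[[-0.    -0.259 -0.966]
 [-0.    -0.966  0.259]
 [-1.     0.    -0.   ]]
60 [-0.049  0.044 -0.357  0.333 -0.    -0.   ]
45 [-0.049  0.168 -0.655  0.667 -0.    -0.   ]
30 [-0.049  0.364 -0.91   1.    -0.    -0.   ]
15 [-0.049  0.619 -1.106  1.333 -0.    -0.   ]
0 [-0.048  0.917 -1.229  1.667 -0.    -0.   ]
```

View pics/side1.png

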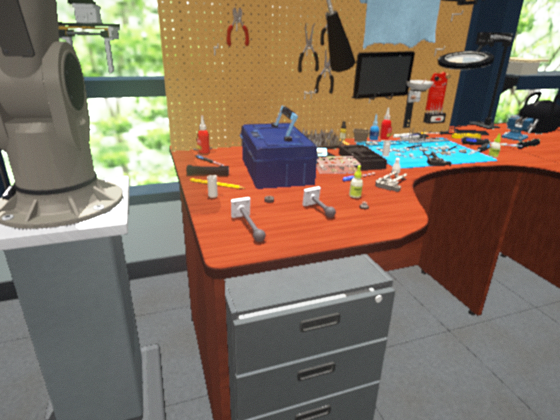

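The gripper is now at (100,35), retracted beside the base, with the board edge at about u=165. Sweeping round at r=0.37.

>>> jog_arm(rows=[{"gripper":1,"x":-0.01,"y":0.005,"z":-0.12,"wx":0.11,"wy":0,"wz":0},{"gripper":1,"x":-0.02,"y":0.02,"z":-0.24,"wx":0.22,"wy":0,"wz":0},{"gripper":1,"x":-0.03,"y":0.044,"z":-0.357,"wx":0.333,"wy":0,"wz":0},{"gripper":1,"x":-0.04,"y":0.075,"z":-0.46,"wx":0.44,"wy":0,"wz":0},{"gripper":1,"x":-0.05,"y":0.12,"z":-0.56,"wx":0.55,"wy":0,"wz":0},{"gripper":1,"x":-0.05,"y":0.168,"z":-0.655,"wx":0.667,"wy":0,"wz":0},{"gripper":1,"x":-0.05,"y":0.225,"z":-0.745,"wx":0.78,"wy":0,"wz":0},{"gripper":1,"x":-0.05,"y":0.29,"z":-0.83,"wx":0.89,"wy":0,"wz":0},{"gripper":1,"x":-0.05,"y":0.364,"z":-0.91,"wx":1,"wy":0,"wz":0},{"gripper":1,"x":-0.05,"y":0.364,"z":-0.91,"wx":1,"wy":0,"wz":0}])

```text
time: 2.7
tool_pos: [0.3227, 0.1809, 0.2806]
eef_rot: [[0.0, -0.875, -0.485], [-0.0, -0.485, 0.875], [-1.0, -0.0, -0.0]]
ft_force: [-0.6, -1.3, 0.5]
finger_gap: 0.0941
```

```bash
python3 - <<'E'
from h import *
s=sensors.observe();print(np.round(s['q'],1),s['tool_pos'],s['time'],s['ft_force'])
for a,r in ((20,.37),(10,.38),(0,.4),(-10,.42),(-20,.45)): print(a,to((r*np.cos(np.radians(a)),r*np.sin(np.radians(a)),.27),Rd(a+70 if a<0 else a+85)))
E
```

```text
[-59.3 -11.7  17.1 122.5   3.7  68.7  75.1] [0.3227335  0.18094004 0.28055079] 2.7 [-0.61484775 -1.29217501  0.48536255]
20 [ 0.035  0.015 -0.199  0.311 -0.     0.   ]
10 [ 0.035  0.036 -0.418  0.533 -0.     0.   ]
0 [ 0.035  0.067 -0.652  0.755 -0.     0.   ]
-10 [ 0.035  0.145 -0.887  1.311 -0.     0.   ]
-20 [ 0.035  0.249 -1.138  1.533 -0.     0.   ]
```

>>> jog_arm(rows=[{"gripper":1,"x":0,"y":0.01,"z":-0.09,"wx":0.11,"wy":0,"wz":0},{"gripper":1,"x":0,"y":0.02,"z":-0.18,"wx":0.22,"wy":0,"wz":0},{"gripper":1,"x":0,"y":0.03,"z":-0.28,"wx":0.33,"wy":0,"wz":0},{"gripper":1,"x":0,"y":0.04,"z":-0.38,"wx":0.44,"wy":0,"wz":0},{"gripper":1,"x":0,"y":0.05,"z":-0.48,"wx":0.56,"wy":0,"wz":0},{"gripper":1,"x":0,"y":0.06,"z":-0.58,"wx":0.67,"wy":0,"wz":0},{"gripper":1,"x":0,"y":0.08,"z":-0.68,"wx":0.78,"wy":0,"wz":0},{"gripper":1,"x":0,"y":0.1,"z":-0.78,"wx":0.89,"wy":0,"wz":0},{"gripper":1,"x":0,"y":0.14,"z":-0.88,"wx":1,"wy":0,"wz":0},{"gripper":1,"x":0,"y":0.17,"z":-0.98,"wx":1,"wy":0,"wz":0}])

```text
time: 3.53
tool_pos: [0.4219, -0.0973, 0.2806]
eef_rot: [[0.0, -0.963, 0.271], [-0.0, 0.271, 0.963], [-1.0, -0.0, -0.0]]
ft_force: [0.5, -0.4, -1.1]
finger_gap: 0.0936
```

```bash
python3 - <<'E'
from h import *
s=sensors.observe();print(np.round(s['q'],1),s['tool_pos'],s['time'],s['ft_force'])
print(to((.405,-.27,.22),Rd(3.5)),to((.405,-.27,.22),Rd(30)))
E
```

```text
[-39.6  -7.1  41.2 117.5   5.   67.9  73.8] [ 0.42192164 -0.09729356  0.28060551] 3.5333 [ 0.52916696 -0.42430494 -1.07986176]
[ 2.020e-01 -1.010e-01 -5.690e-01  1.573e+00  0.000e+00  1.000e-03] [ 0.202 -0.101 -0.569  0.984 -0.     0.001]
```

>>> jog_arm(rows=[{"gripper":1,"x":0.01,"y":-0.01,"z":-0.07,"wx":0.12,"wy":0,"wz":0},{"gripper":1,"x":0.03,"y":-0.02,"z":-0.14,"wx":0.24,"wy":0,"wz":0},{"gripper":1,"x":0.05,"y":-0.03,"z":-0.21,"wx":0.36,"wy":0,"wz":0},{"gripper":1,"x":0.08,"y":-0.04,"z":-0.28,"wx":0.48,"wy":0,"wz":0},{"gripper":1,"x":0.1,"y":-0.06,"z":-0.35,"wx":0.6,"wy":0,"wz":0},{"gripper":1,"x":0.13,"y":-0.07,"z":-0.42,"wx":0.72,"wy":0,"wz":0},{"gripper":1,"x":0.16,"y":-0.08,"z":-0.49,"wx":0.84,"wy":0,"wz":0},{"gripper":1,"x":0.18,"y":-0.09,"z":-0.54,"wx":0.95,"wy":0,"wz":0},{"gripper":1,"x":0.2,"y":-0.1,"z":-0.57,"wx":1,"wy":0,"wz":0},{"gripper":1,"x":0.2,"y":-0.1,"z":-0.57,"wx":1,"wy":0,"wz":0}])

```text
time: 4.37
tool_pos: [0.4053, -0.27, 0.2197]
eef_rot: [[-0.002, -0.491, 0.871], [-0.002, 0.871, 0.491], [-1.0, -0.0, -0.002]]
ft_force: [0.2, -0.6, 0.0]
finger_gap: 0.0943
```

```bash
python3 - <<'E'
from h import *
s=sensors.observe();print(np.round(s['q'],1),s['tool_pos'],s['time'],s['ft_force'])
print(to((.406,-.328,.17),Rd(3.5)))
snap('wrist','w1')
E
```

```text
[-24.7   7.5  56.2 116.8  -7.1  59.3  64.4] [ 0.40528617 -0.26998409  0.21966408] 4.3667 [ 0.16006633 -0.58132169  0.04482645]
[ 0.166 -0.17  -0.093  0.576 -0.003  0.001]
```

View pics/w1.png

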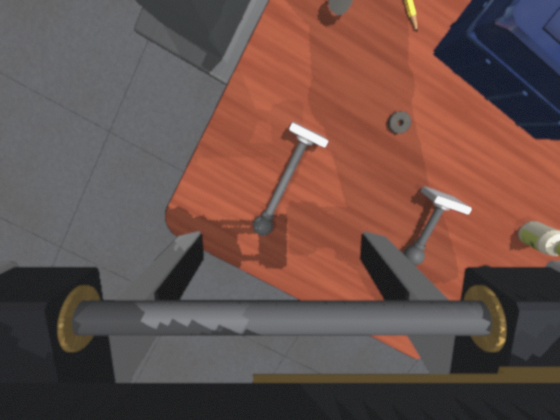

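The close view shows the tall post's ball at (263,225) and the underside-top edge of its foot plate running from (292,124) to (328,143). The desk's edge is just beyond the ball.

```bash
python3 - <<'E'
from h import *
L=load('w1')
b=world(L,263,225,z=.013);f=world(L,310,133.5,z=.044);sb=world(L,416,255,z=.013)
print(b,f,np.linalg.norm((b-f)[:2]),np.degrees(np.arctan2(*(f-b)[[1,0]])),'short',sb)
print(world(L,292,124,z=.044),world(L,328,143,z=.044))
E
```

```text
[ 0.40918902 -0.32479913  0.013     ] [ 0.40109241 -0.19888329  0.044     ] 0.12617588916098407 93.67915167340108 short [ 0.60190991 -0.26305581  0.013     ]
[ 0.37899655 -0.19979259  0.044     ] [ 0.42349007 -0.19796156  0.044     ]
```

>>> jog_arm(rows=[{"gripper":1,"x":0.04,"y":-0.02,"z":-0.01,"wx":0.08,"wy":0,"wz":0},{"gripper":1,"x":0.08,"y":-0.04,"z":-0.02,"wx":0.15,"wy":0,"wz":0},{"gripper":1,"x":0.13,"y":-0.06,"z":-0.03,"wx":0.23,"wy":0,"wz":0},{"gripper":1,"x":0.18,"y":-0.08,"z":-0.04,"wx":0.3,"wy":0,"wz":0},{"gripper":1,"x":0.22,"y":-0.1,"z":-0.05,"wx":0.38,"wy":0,"wz":0},{"gripper":1,"x":0.26,"y":-0.12,"z":-0.06,"wx":0.45,"wy":0,"wz":0},{"gripper":1,"x":0.3,"y":-0.14,"z":-0.07,"wx":0.52,"wy":0,"wz":0},{"gripper":1,"x":0.33,"y":-0.16,"z":-0.08,"wx":0.58,"wy":0,"wz":0},{"gripper":1,"x":0.35,"y":-0.167,"z":-0.084,"wx":0.58,"wy":0,"wz":0},{"gripper":1,"x":0.35,"y":-0.167,"z":-0.084,"wx":0.58,"wy":0,"wz":0}])

```text
time: 5.25
tool_pos: [0.4087, -0.3238, 0.1148]
eef_rot: [[-0.001, -0.066, 0.998], [0.0, 0.998, 0.066], [-1.0, 0.0, -0.001]]
ft_force: [-0.5, 0.1, 0.1]
finger_gap: 0.0939
```

```bash
python3 - <<'E'
from h import *
s=sensors.observe();print(np.round(s['q'],1),s['tool_pos'],s['time'],s['ft_force'])
print(np.array(s['eef_rot']).round(4))
print(to((.408,-.326,.004),Rd(3.3)))
snap('wrist','w2')
E
```

```text
[-11.5  24.3  53.9 118.7 -25.9  49.5  61.2] [ 0.40873978 -0.32376363  0.11483929] 5.25 [-0.45840407  0.09871713  0.06201135]
[[-1.400e-03 -6.630e-02  9.978e-01]
 [ 4.000e-04  9.978e-01  6.630e-02]
 [-1.000e+00  5.000e-04 -1.300e-03]]
[ 0.369 -0.007 -0.002  0.011 -0.002 -0.001]
```

View pics/w2.png

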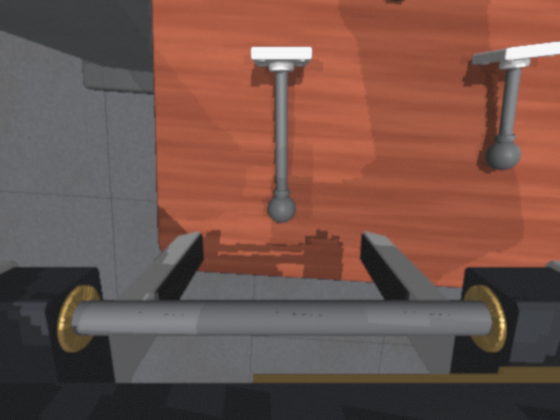

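The ball is at (282,208) and the foot's underside edge at (281,48). The post is aligned with the tool and nearly centred between the fingers.

```bash
python3 - <<'E'
from h import *
L=load('w2')
b=world(L,282,208,z=.013);f=world(L,281,48,z=.044)
print(b,f,np.linalg.norm((b-f)[:2]),np.degrees(np.arctan2(*(f-b)[[1,0]])))
print('desk edge',world(L,155,208,z=0),world(L,282,275,z=0), 'plate edge',world(L,252,48,z=.044),world(L,311,48,z=.044))
E
```

```text
[ 0.40922713 -0.32478605  0.013     ] [ 0.40018122 -0.19795692  0.044     ] 0.12715131406162855 94.079632823188
desk edge [ 0.28827082 -0.33591289  0.        ] [ 0.41398603 -0.39738131  0.        ] plate edge [ 0.37920736 -0.19931522  0.044     ] [ 0.42187433 -0.19655204  0.044     ]
```

>>> jog_arm(rows=[{"gripper":1,"x":0.05,"y":-0.004,"z":0,"wx":0,"wy":0,"wz":0},{"gripper":1,"x":0.1,"y":-0.004,"z":0,"wx":0,"wy":0,"wz":0},{"gripper":1,"x":0.15,"y":-0.004,"z":0,"wx":0,"wy":0,"wz":0},{"gripper":1,"x":0.2,"y":-0.004,"z":0,"wx":0,"wy":0,"wz":0},{"gripper":1,"x":0.25,"y":-0.004,"z":0,"wx":0,"wy":0,"wz":0},{"gripper":1,"x":0.29,"y":-0.004,"z":0,"wx":0,"wy":0,"wz":0},{"gripper":1,"x":0.32,"y":-0.004,"z":0,"wx":0,"wy":0,"wz":0},{"gripper":1,"x":0.35,"y":-0.004,"z":0,"wx":0,"wy":0,"wz":0},{"gripper":1,"x":0.365,"y":-0.004,"z":0,"wx":0,"wy":0,"wz":0},{"gripper":1,"x":0.367,"y":-0.004,"z":0,"wx":0,"wy":0,"wz":0}])

```text
time: 6.13
tool_pos: [0.4088, -0.3253, 0.005]
eef_rot: [[-0.0, -0.064, 0.998], [0.0, 0.998, 0.064], [-1.0, 0.0, -0.0]]
ft_force: [0.4, -0.4, -0.2]
finger_gap: 0.0942
```

>>> jog_arm(squeeze=12, rows=[{"gripper":0,"x":0,"y":0,"z":0,"wx":0,"wy":0,"wz":0},{"gripper":0,"x":0,"y":0,"z":0,"wx":0,"wy":0,"wz":0},{"gripper":0,"x":0,"y":0,"z":0,"wx":0,"wy":0,"wz":0},{"gripper":0,"x":0,"y":0,"z":0,"wx":0,"wy":0,"wz":0},{"gripper":0,"x":0,"y":0,"z":0,"wx":0,"wy":0,"wz":0},{"gripper":0,"x":0,"y":0,"z":0,"wx":0,"wy":0,"wz":0},{"gripper":0,"x":0,"y":0,"z":0,"wx":0,"wy":0,"wz":0},{"gripper":0,"x":0,"y":0,"z":0,"wx":0,"wy":0,"wz":0},{"gripper":0,"x":0,"y":0,"z":0,"wx":0,"wy":0,"wz":0},{"gripper":0,"x":0,"y":0,"z":0,"wx":0,"wy":0,"wz":0}])

```text
time: 6.97
tool_pos: [0.4089, -0.3255, 0.0054]
eef_rot: [[-0.0, -0.064, 0.998], [-0.0, 0.998, 0.064], [-1.0, -0.0, -0.0]]
ft_force: [0.3, -0.4, 0.4]
finger_gap: 0.0311
```

```bash
python3 - <<'E'
from h import *
s=sensors.observe();print(np.round(s['q'],1),s['tool_pos'],s['time'],s['ft_force'],s['finger_gap'])
print(np.array(s['eef_rot']).round(4))
# arc rows: ball about bottom edge; relative displacement in (tool y along post, tool x down)
r=np.hypot(.130,.022);a0=np.degrees(np.arctan2(.013,.1312))
for d in range(0,100,5):
    a=np.radians(a0+d);print(d,'y %.3f x %.3f'%((r*np.cos(np.radians(a0))-r*np.cos(a))/.3,-(r*np.sin(a)-.013)/.3))
E
```

```text
[ -1.7  33.6  42.6 122.  -37.4  38.1  70.3] [ 0.40894646 -0.32549633  0.00539929] 6.9667 [ 0.31337882 -0.35987542  0.37219977] 0.031114898044033487
[[-0.000e+00 -6.410e-02  9.979e-01]
 [-1.000e-04  9.979e-01  6.410e-02]
 [-1.000e+00 -1.000e-04 -0.000e+00]]
0 y 0.000 x -0.000
5 y 0.005 x -0.038
10 y 0.014 x -0.075
15 y 0.026 x -0.112
20 y 0.041 x -0.147
25 y 0.059 x -0.181
30 y 0.080 x -0.213
35 y 0.104 x -0.243
40 y 0.130 x -0.271
45 y 0.159 x -0.297
50 y 0.189 x -0.320
55 y 0.222 x -0.340
60 y 0.256 x -0.357
65 y 0.292 x -0.371
70 y 0.328 x -0.382
75 y 0.366 x -0.390
80 y 0.404 x -0.395
85 y 0.442 x -0.396
90 y 0.481 x -0.394
95 y 0.519 x -0.389
```

>>> jog_arm(squeeze=15, rows=[{"gripper":0,"x":0,"y":0,"z":0,"wx":0,"wy":0,"wz":0},{"gripper":0,"x":0,"y":0,"z":0,"wx":0,"wy":0,"wz":0},{"gripper":0,"x":0,"y":0,"z":0,"wx":0,"wy":0,"wz":0},{"gripper":0,"x":0,"y":0,"z":0,"wx":0,"wy":0,"wz":0},{"gripper":0,"x":-0.01,"y":0.001,"z":0,"wx":0,"wy":0,"wz":0},{"gripper":0,"x":-0.025,"y":0.003,"z":0,"wx":0,"wy":0,"wz":0},{"gripper":0,"x":-0.04,"y":0.005,"z":0,"wx":0,"wy":0,"wz":0},{"gripper":0,"x":-0.06,"y":0.01,"z":0,"wx":0,"wy":0,"wz":0},{"gripper":0,"x":-0.075,"y":0.014,"z":0,"wx":0,"wy":0,"wz":0},{"gripper":0,"x":-0.075,"y":0.014,"z":0,"wx":0,"wy":0,"wz":0}])

```text
time: 7.8
tool_pos: [0.4091, -0.3212, 0.0289]
eef_rot: [[0.001, -0.064, 0.998], [-0.0, 0.998, 0.064], [-1.0, -0.0, 0.001]]
ft_force: [-0.7, -0.7, -0.2]
finger_gap: 0.0249
```

```bash
python3 - <<'E'
from h import *
s=sensors.observe();print(np.round(s['q'],1),s['tool_pos'],s['time'],s['ft_force'],s['torque'],s['finger_gap'])
snap('wrist','w3')
E
```

```text
[ -4.3  31.4  45.2 121.8 -35.   40.3  68.1] [ 0.40910629 -0.32122713  0.0288973 ] 7.8 [-0.69213501 -0.68501381 -0.21074159] [-0.21161878  0.08488986  0.02599607] 0.024901765789728008
```

View pics/w3.png

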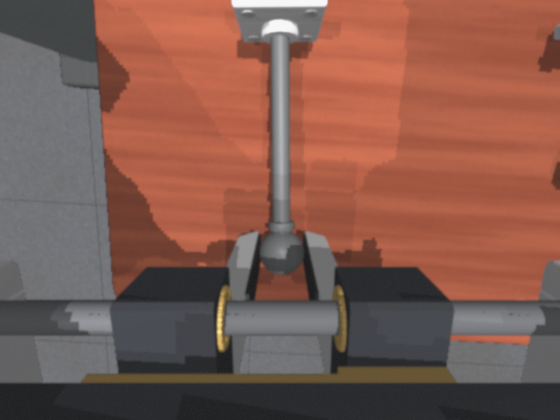

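The ball is pinched at (282,250) between the pads, and the plate's face is tilting as the ball rises. Continuing the arc.

>>> jog_arm(rows=[{"gripper":0,"x":-0.02,"y":0.006,"z":0,"wx":0,"wy":0,"wz":0},{"gripper":0,"x":-0.045,"y":0.015,"z":0,"wx":0,"wy":0,"wz":0},{"gripper":0,"x":-0.072,"y":0.027,"z":0,"wx":0,"wy":0,"wz":0},{"gripper":0,"x":-0.1,"y":0.041,"z":0,"wx":0,"wy":0,"wz":0},{"gripper":0,"x":-0.125,"y":0.058,"z":0,"wx":0,"wy":0,"wz":0},{"gripper":0,"x":-0.15,"y":0.075,"z":0,"wx":0,"wy":0,"wz":0},{"gripper":0,"x":-0.174,"y":0.095,"z":0,"wx":0,"wy":0,"wz":0},{"gripper":0,"x":-0.196,"y":0.116,"z":0,"wx":0,"wy":0,"wz":0},{"gripper":0,"x":-0.222,"y":0.145,"z":0,"wx":0,"wy":0,"wz":0},{"gripper":0,"x":-0.222,"y":0.145,"z":0,"wx":0,"wy":0,"wz":0}])

```text
time: 8.68
tool_pos: [0.4064, -0.2766, 0.0958]
eef_rot: [[0.001, -0.065, 0.998], [0.001, 0.998, 0.065], [-1.0, 0.0, 0.001]]
ft_force: [0.2, -1.2, 0.5]
finger_gap: 0.025
```

```bash
python3 - <<'E'
from h import *
s=sensors.observe();print(np.round(s['q'],1),s['tool_pos'],s['time'],s['ft_force'],s['torque'],s['finger_gap'])
p,d,i=snap('wrist','w4');q,_,_=snap('side','s4')
cv2.imwrite('pics/c4.png',np.hstack([p,cv2.resize(q[130:290,140:353],(560,420))])[:,:,::-1][:, :])
cv2.imwrite('pics/c4.png',cv2.resize(cv2.imread('pics/c4.png'),(800,300),interpolation=cv2.INTER_AREA))
E
```

```text
[-17.1  23.2  54.2 123.3 -26.6  45.8  57.7] [ 0.40640143 -0.27658297  0.09577323] 8.6833 [ 0.20877574 -1.21029948  0.52078962] [-0.39561633  0.22180904  0.06714931] 0.02502756572515385
```

View pics/c4.png

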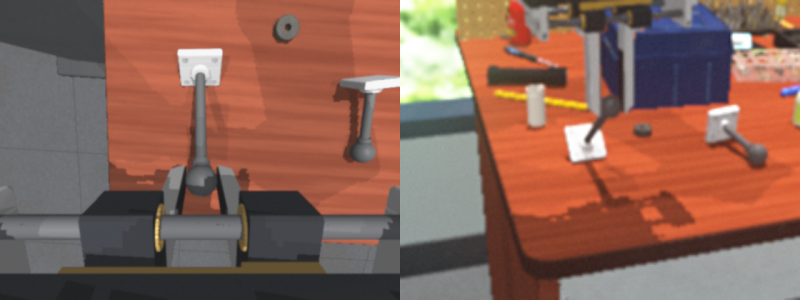

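The post is swinging between the pads, at roughly 45°, with the foot still in place. Going on to about 80°.

>>> jog_arm(rows=[{"gripper":0,"x":-0.014,"y":0.018,"z":0,"wx":0,"wy":0,"wz":0},{"gripper":0,"x":-0.027,"y":0.036,"z":0,"wx":0,"wy":0,"wz":0},{"gripper":0,"x":-0.041,"y":0.06,"z":0,"wx":0,"wy":0,"wz":0},{"gripper":0,"x":-0.054,"y":0.085,"z":0,"wx":0,"wy":0,"wz":0},{"gripper":0,"x":-0.066,"y":0.112,"z":0,"wx":0,"wy":0,"wz":0},{"gripper":0,"x":-0.076,"y":0.138,"z":0,"wx":0,"wy":0,"wz":0},{"gripper":0,"x":-0.085,"y":0.169,"z":0,"wx":0,"wy":0,"wz":0},{"gripper":0,"x":-0.092,"y":0.202,"z":0,"wx":0,"wy":0,"wz":0},{"gripper":0,"x":-0.098,"y":0.245,"z":0,"wx":0,"wy":0,"wz":0},{"gripper":0,"x":-0.098,"y":0.245,"z":0,"wx":0,"wy":0,"wz":0}])

```text
time: 9.62
tool_pos: [0.4011, -0.2027, 0.124]
eef_rot: [[-0.0, -0.065, 0.998], [0.001, 0.998, 0.065], [-1.0, 0.001, -0.0]]
ft_force: [-0.4, -0.2, 2.4]
finger_gap: 0.0248
```

```bash
python3 - <<'E'
from h import *
s=sensors.observe();print(np.round(s['q'],1),s['tool_pos'],s['time'],s['ft_force'],s['torque'],s['finger_gap'])
p,d,i=snap('wrist','w5');q,_,_=snap('side','s5')
cv2.imwrite('pics/c5.png',cv2.resize(np.hstack([p,cv2.resize(q[130:250,180:340],(560,420))])[:,:,::-1],(800,300),interpolation=cv2.INTER_AREA))
E
```

```text
[-33.8  15.8  61.5 127.  -19.2  47.   43.9] [ 0.40107829 -0.20271862  0.12403296] 9.6167 [-0.3833107  -0.17088198  2.41917099] [-0.17096184  0.29736783 -0.02266116] 0.02482900102916819
```

View pics/c5.png

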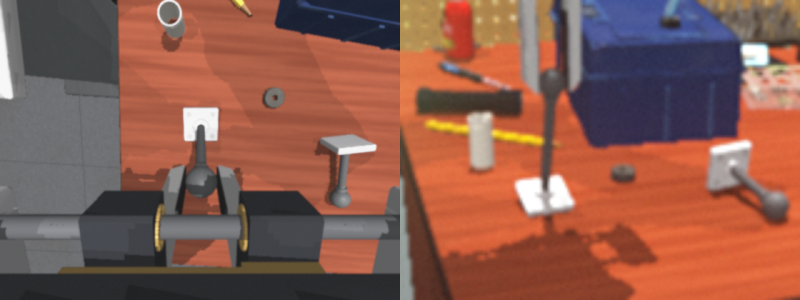

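The post is nearly upright on its plate. Finishing the last 14°.

>>> jog_arm(rows=[{"gripper":0,"x":-0.001,"y":0.015,"z":0,"wx":0,"wy":0,"wz":0},{"gripper":0,"x":-0.001,"y":0.03,"z":0,"wx":0,"wy":0,"wz":0},{"gripper":0,"x":-0.001,"y":0.045,"z":0,"wx":0,"wy":0,"wz":0},{"gripper":0,"x":0,"y":0.06,"z":0,"wx":0,"wy":0,"wz":0},{"gripper":0,"x":0.001,"y":0.075,"z":0,"wx":0,"wy":0,"wz":0},{"gripper":0,"x":0.002,"y":0.088,"z":0,"wx":0,"wy":0,"wz":0},{"gripper":0,"x":0.003,"y":0.1,"z":0,"wx":0,"wy":0,"wz":0},{"gripper":0,"x":0.004,"y":0.108,"z":0,"wx":0,"wy":0,"wz":0},{"gripper":0,"x":0.004,"y":0.108,"z":0,"wx":0,"wy":0,"wz":0},{"gripper":0,"x":0.004,"y":0.108,"z":0,"wx":0,"wy":0,"wz":0}])

```text
time: 10.55
tool_pos: [0.399, -0.172, 0.1226]
eef_rot: [[-0.0, -0.064, 0.998], [0.0, 0.998, 0.064], [-1.0, 0.0, -0.0]]
ft_force: [0.2, -0.8, -1.2]
finger_gap: 0.0249
```

```bash
python3 - <<'E'
from h import *
s=sensors.observe();print(np.round(s['q'],1),s['tool_pos'],s['time'],s['ft_force'],s['torque'],s['finger_gap'])
p,d,i=snap('wrist','w6');q,_,_=snap('side','s6');z,_,_=snap('scene','c6')
cv2.imwrite('pics/m6.png',np.hstack([cv2.resize(p,(373,280)),cv2.resize(q[130:250,180:340],(373,280))])[:,:,::-1])
L=load('s6');g=cv2.cvtColor(q,cv2.COLOR_RGB2HSV)
m=((g[...,1]<40)&(g[...,2]>170)).astype(np.uint8);n,l,st,c=cv2.connectedComponentsWithStats(m[180:230,220:270]);print(st,c)
E
```

```text
[-39.8  14.   63.2 128.8 -17.4  46.2  38.6] [ 0.39901249 -0.17202929  0.12261287] 10.55 [ 0.22129974 -0.82475125 -1.17189018] [-0.20937922  0.02626019  0.02478522] 0.024874946143381687
[[   0    0   50   50 2321]
 [   6   24   23   11  179]] [[25.08487721 24.13916415]
 [16.91620112 29.17877095]]
```

View pics/m6.png

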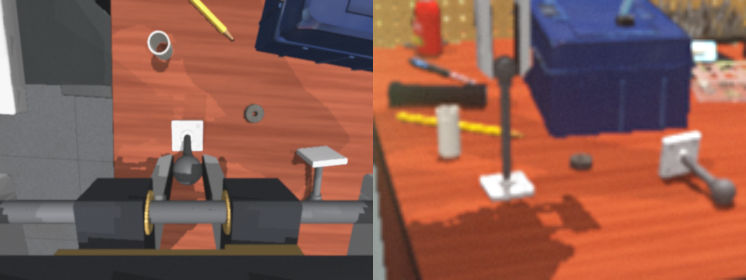

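```bash
python3 - <<'E'
from h import *
L=load('s6');print(world(L,236.9,209.2,z=.008))
L=load('w6');p=L['p'];g=cv2.cvtColor(p,cv2.COLOR_RGB2HSV)
m=((g[...,1]<40)&(g[...,2]>170)).astype(np.uint8);m[:, :200]=0;m[:,380:]=0;m[:150]=0;m[240:]=0
c=max(cv2.findContours(m,0,2)[0],key=cv2.contourArea);r=cv2.minAreaRect(c);print(r)
for q in cv2.boxPoints(r): print(world(L,*q,z=.008))
# seen ball
print(world(L,280,252,z=.130))
E
```

```text
[ 0.39535564 -0.18085763  0.008     ]
((280.5, 203.5), (45.0, 47.0), 90.0)
[ 0.37483292 -0.15174468  0.008     ]
[ 0.41872457 -0.14897719  0.008     ]
[ 0.42222803 -0.19283562  0.008     ]
[ 0.37680616 -0.19569933  0.008     ]
[ 0.39819837 -0.17228615  0.13      ]
```

In the wrist view the plate fits a 44 mm square centred at (0.398,-0.172), with the ball directly above it. I'll lower 1.5 mm to seat it, then open.

>>> jog_arm(rows=[{"gripper":0,"x":0.002,"y":0,"z":0,"wx":0,"wy":0,"wz":0},{"gripper":0,"x":0.004,"y":0,"z":0,"wx":0,"wy":0,"wz":0},{"gripper":0,"x":0.005,"y":0,"z":0,"wx":0,"wy":0,"wz":0},{"gripper":0,"x":0.005,"y":0,"z":0,"wx":0,"wy":0,"wz":0},{"gripper":0,"x":0.005,"y":0,"z":0,"wx":0,"wy":0,"wz":0},{"gripper":0.3,"x":0.005,"y":0,"z":0,"wx":0,"wy":0,"wz":0},{"gripper":0.4,"x":0.005,"y":0,"z":0,"wx":0,"wy":0,"wz":0},{"gripper":0.6,"x":0.005,"y":0,"z":0,"wx":0,"wy":0,"wz":0},{"gripper":0.8,"x":0.005,"y":0,"z":0,"wx":0,"wy":0,"wz":0},{"gripper":0.8,"x":0.005,"y":0,"z":0,"wx":0,"wy":0,"wz":0}])

```text
time: 11.53
tool_pos: [0.399, -0.1722, 0.1211]
eef_rot: [[-0.0, -0.064, 0.998], [-0.0, 0.998, 0.064], [-1.0, -0.0, -0.0]]
ft_force: [-0.3, -1.1, 0.3]
finger_gap: 0.0513
```

>>> jog_arm(rows=[{"gripper":0.9,"x":0,"y":0,"z":0,"wx":0,"wy":0,"wz":0},{"gripper":0.9,"x":0,"y":0,"z":0,"wx":0,"wy":0,"wz":0},{"gripper":0.9,"x":0,"y":0,"z":0,"wx":0,"wy":0,"wz":0},{"gripper":0.9,"x":0,"y":0,"z":0,"wx":0,"wy":0,"wz":0},{"gripper":0.9,"x":-0.03,"y":0,"z":0,"wx":0,"wy":0,"wz":0},{"gripper":0.9,"x":-0.07,"y":0,"z":0,"wx":0,"wy":0,"wz":0},{"gripper":0.9,"x":-0.12,"y":0,"z":0,"wx":0,"wy":0,"wz":0},{"gripper":0.9,"x":-0.18,"y":0,"z":0,"wx":0,"wy":0,"wz":0},{"gripper":0.9,"x":-0.24,"y":0,"z":0,"wx":0,"wy":0,"wz":0},{"gripper":0.9,"x":-0.25,"y":0,"z":0,"wx":0,"wy":0,"wz":0}])

```text
time: 12.37
tool_pos: [0.4002, -0.1727, 0.1979]
eef_rot: [[0.003, -0.063, 0.998], [0.002, 0.998, 0.063], [-1.0, 0.001, 0.003]]
ft_force: [-0.3, 0.3, 0.3]
finger_gap: 0.0848
```

```bash
python3 - <<'E'
from h import *
s=sensors.observe();print(np.round(s['q'],1),s['tool_pos'],s['time'],s['ft_force'],s['finger_gap'])
p,d,i=snap('wrist','w7');q,_,_=snap('side','s7')
cv2.imwrite('pics/m7.png',np.hstack([cv2.resize(p,(373,280)),cv2.resize(q[130:250,180:340],(373,280))])[:,:,::-1])
E
```

```text
[-56.2  -1.9  72.6 124.3   2.1  56.2  18.9] [ 0.40016789 -0.17268424  0.19793646] 12.3667 [-0.27349178  0.33333636  0.29728645] 0.08481107196071914
```

View pics/m7.png

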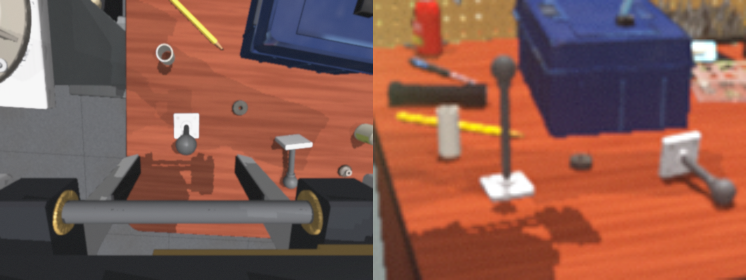

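```bash
python3 -c "
from h import *
print(order.finish_job())"
```

```text
the job is handed in; nothing more can be done
None
```

The taller post is standing upright on its foot plate, about where its foot lay, and the job was handed in at about 12.5 s of the 38 s allowed.

I swung the arm round the pegboard close to the base and took the ball at 15 N. The post then tipped up along an arc about its foot's bottom edge. I lowered 1.5 mm to seat it, opened the fingers and backed off about 77 mm straight up.

- **Position:** just before release the plate fitted a 44 mm square centred at about (0.398, -0.172), with the ball directly above it. That is the foot's old edge plus half a plate.
- **After release:** the wrist and side pictures show the tall post standing clear of the fingers, whose tips are about 55 mm above it. The shorter post is still lying where it was.
- **Forces:** the highest force reported was about 2.4 N, during the tip-up.
- **Disagreements:** a rough side-camera estimate of the plate centre was about 9 mm off the wrist-camera one. I relied on the closer wrist view, which matched the planned position. One wrist reading before lowering hinted that the gripper carried part of the post's weight, which is why I lowered it.

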